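Prop up the menu board on the coffee bar

ROBOT

A 6-joint arm with a two-finger parallel gripper is mounted at the origin on the work surface. World frame = base frame: x ahead of the robot, y to its left, z up, the work surface at z = 0. Lengths are in m, angles in rad, forces in N, time in s.
With the tool pointing down it reaches from about 0.3 to 0.85 m from the base axis. Payload 5.4 kg.
Tool frame: the origin (TCP) lies between the finger pads; the fingertips stand 19 mm ahead of it and the grasp point (between the pads) is the TCP; z points along the fingers, y is the line along which they close (so a half turn about z gives the same grasp; the last joint's range is limited). The gripper opens to 85 mm and grips with 20 to 120 N. Pads are 22 mm wide; open, the fingers measure 114 mm over their backs; the gripper's body (76 mm by 85 mm) begins 54 mm behind the grasp point. The pads swing forward as they close: fully open they stand 13 mm farther back than shut.
Start: joints at [0.974, 0.158, 1.597, -0, 1.386, -0.21], TCP at [0.217, 0.532, 0.25] pointing down, gripper open.
Joint ranges: [-2.91, 2.91], [-0.94, 2.29], [0.18, 2.7], [-1.29, 4.43], [0.17, 2.64], [-3, 3]. Speed limits (rad/s): [2.57, 2.57, 3.14, 3.14, 3.14, 3.14].

INTERFACE

Orientations are given as [roll, pitch, yaw] about the fixed x, y, z axes, in that order (R = Rz(yaw) Ry(pitch) Rx(roll)).
In Python, from station import bot gives the robot as it stands. The module is installed in compiled form; this text tells all that it offers. Calls block until the motion is done:
- bot.move_ptp(position, orientation): joint-space move of the TCP to a pose.
- bot.servo_line(position, rotation=None, velocity=0.15): straight line of the TCP; rotation=None keeps the orientation; velocity is the mean speed in m/s.
- bot.set_joints(angles): joint-space move.
- bot.command_gripper(opening, effort=None): finger opening in m; effort is the grip in N (None keeps the last); returns when the fingers have stopped.
- bot.dwell(seconds).
- bot.inverse_kinematics(position, orientation): joint angles nearest the present ones, or None.
- bot.sense(): the state.
- bot.camera(name): name is "scene" or "top"; returns a dict with "image" (384x512x3 uint8, red, green, blue), "z_map" (384x512 float32, m along the optical axis (not along the pixel's ray), 0 where there is no reading), "intrinsics" (3x3 intrinsics, pixels), "dist" ([k1, k2, p1, p2, k3] as OpenCV has them; the pictures are not rectified), "extrinsics" (4x4, takes a point from camera to world coordinates). Camera axes: x right, y down, z forward; pixel columns grow to the right and rows downward; lengths in m; the calibration is good to about 2 mm. A picture is of the moment at which its call begins.
A pose or a line that the arm cannot do raises bot.Unreachable and nothing moves.
- bot.job_done(): hands the job in; it is judged then, once.
Trained networks look in a picture, given as the dict that the camera call returned (one of the last four; its "shot" number tells which), for a name from the list of things; names that differ only in an ending like _2 or _b are one class to them, and where a whole thing is asked for, a point or a joint stands for the part that bears it (a point fixed in the world has none). Each returns a list of dicts, best first, with "score" (0 to 1); they miss things now and then, are a little off and sometimes report something else, mostly with a low value. They report only what shows in the picture. A call takes as long as a camera call. They do not tell look-alikes from the thing itself.
- bot.recognise(name, picture): "pixel" ([row, column] in pixels, amid what is visible of it).
The state is a dict: "clock": time; "joint_positions": joint angles; "qd": joint speeds; "effort": joint torques, N m; "tcp_pos": TCP position; "ee_rot": TCP orientation; "ft_force": force on the tool from outside, world axes, zero at the start; "torque": the same for the moment, N m; "finger_gap": finger opening in m; "finger_force": force on a finger pad.
Only numpy, scipy, OpenCV 4.12 (cv2) and the standard library are available. Lean on these libraries where they do the work, as an engineer would, in place of code of your own. Each camera call takes 0.05 s, during which the arm holds its last target. There are 200 camera calls.

TASK

Prop up the large menu board for the customers: swing the large stand's prop leg up by its side grip, over the top and past centre until it rests against its stop, so that the board stands tilted on it with its lower edge still behind the lip. Let go, and leave the small stand's leg folded.

Things in the scene. Friction and masses are not known exactly. Their poses are not given: they have to be found in the camera images.
- large_stand: The larger of two alike low wooden stands, fixed to the counter, 275 x 200 mm. Origin on the counter under the board's middle, z up. At its +x end (away from the robot) a lip 72 mm high holds the board's lower edge; the board lies 50 mm above the counter. The prop leg's hinge axis runs along y through x = -47.5, z = 40 mm. The other stand is 165 x 110 mm, with a smaller board: leave it.
- large_grip (a point): A good place to hold: centre of the round dark wood grip, 16 mm thick, on the prop leg's bar, which runs along the large stand's y and sticks out on its +y side only. The grip spans y = 122 to 180 mm, this point is at y = 150, and at x = -112.5, z = 40 mm when folded; only the counter is below. The grip is a sleeve that spins freely on the bar. The small stand's is thinner and shorter.
- large_leg (a joint): Prop leg hinge, rad; 0 = folded towards the stand's -x, grows as the bar rises and swings over to +x. At value q the bar is at x = -47.5 - 65 cos q, z = 40 + 65 sin q mm in the stand's frame. Spring and board push back at first, at most about 12 N at the bar. Let go below 1.5 it falls back to 0; beyond 1.9 it is past centre and goes on to its stop at 2.13, where it stays.
- menu_board: Dark slate in a wooden frame, 245 x 196 x 8 mm, about 0.45 kg, loose, lying face up on the large stand. Origin on its underside, 117.5 mm from its lower (+x) edge and midway along y; axes as the stand's when flat. The leg's bar slides along its underside and lifts its near edge; with the leg at its stop it leans about 23 degrees.
- small_leg (a joint): Hinge of the small stand's prop leg (under the 150 x 106 mm board), rad; 0 = folded, grows as it is swung up. It is to stay folded.
There are look-alikes about, which are no part of the job. Leave any blue look-alike of the part that bears small_leg alone.

How it is judged:
By the outcome, as a careful person would: the job done as asked, in the order asked, and still so for the second after the job is handed in, with the robot touching nothing.
It also fails if it takes over 38 s, if anything falls off the work surface, if the arm or the gripper's body presses on something with over 40 N, if the wrist force passes 120 N, or if a joint passes its speed limit or range.

## Working session

There is one attempt and no reset: what is moved stays moved. The work goes in short steps, each a Python script; the robot and the scene stay as the last script left them, time stands still between calls to the robot, and variables do not carry over. Pictures are saved under pics/ and viewed, at most 10 in all, crops included, and the job is handed in when it is done.

```bash
mkdir -p pics; cat > h.py <<'E'
import numpy as np, cv2
from station import bot
def world(p,rc):
    K,d,T=np.array(p["intrinsics"]),np.array(p["dist"]),np.array(p["extrinsics"])
    rc=np.atleast_2d(np.array(rc,float)); 
    uv=cv2.undistortPoints(rc[:,::-1].reshape(-1,1,2).copy(),K,d).reshape(-1,2)
    z=p["z_map"][np.clip(rc[:,0].round().astype(int),0,383),np.clip(rc[:,1].round().astype(int),0,511)]
    P=np.c_[uv*z[:,None],z]
    return P@T[:3,:3].T+T[:3,3], z
def cloud(p):
    r,c=np.mgrid[0:384,0:512]
    P,z=world(p,np.c_[r.ravel(),c.ravel()])
    return P.reshape(384,512,3), (z>0).reshape(384,512)
def save(img,name): cv2.imwrite("pics/"+name,img[:,:,::-1])
E
python3 - <<'E'
from h import *
import pickle
ps={}
for n in ("top","scene"):
    p=bot.camera(n); ps[n]=p
    print(n,np.round(p["extrinsics"],3).tolist())
    for k in ("large_stand","large_grip","menu_board","small_leg","large_leg"):
        for d in bot.recognise(k,p)[:4]: print(k,np.round(d["pixel"]),round(d["score"],2),world(p,d["pixel"])[0].round(3))
pickle.dump(ps,open("ps.pkl","wb"))
save(cv2.resize(ps["top"]["image"],(800,600)),"t0.png");save(cv2.resize(ps["scene"]["image"],(800,600)),"s0.png")
E
```

```text
top [[-0.005, -0.988, 0.155, 0.307], [-1.0, 0.001, -0.026, 0.046], [0.026, -0.155, -0.988, 0.878], [0.0, 0.0, 0.0, 1.0]]
large_stand [182. 338.] 0.89 [[ 0.47  -0.184  0.009]]
large_grip [150. 279.] 0.69 [[ 0.539 -0.034  0.048]]
menu_board [134. 348.] 0.93 [[ 0.577 -0.201  0.059]]
large_leg [150. 277.] 0.6 [[ 0.541 -0.03   0.046]]
scene [[0.478, 0.734, -0.482, 0.904], [0.878, -0.391, 0.276, -0.209], [0.014, -0.556, -0.831, 0.821], [0.0, 0.0, 0.0, 1.0]]
large_stand [354. 190.] 0.91 [[ 0.716 -0.237  0.071]]
large_grip [235. 250.] 0.69 [[ 0.549 -0.032  0.049]]
menu_board [292. 177.] 0.77 [[ 0.598 -0.214  0.061]]
small_leg [161. 100.] 0.65 [[ 0.193 -0.257  0.032]]
small_leg [175. 350.] 0.44 [[0.498 0.278 0.002]]
large_leg [236. 250.] 0.61 [[ 0.55  -0.032  0.047]]
large_leg [172. 351.] 0.39 [[0.51  0.263 0.038]]
```

View pics/t0.png

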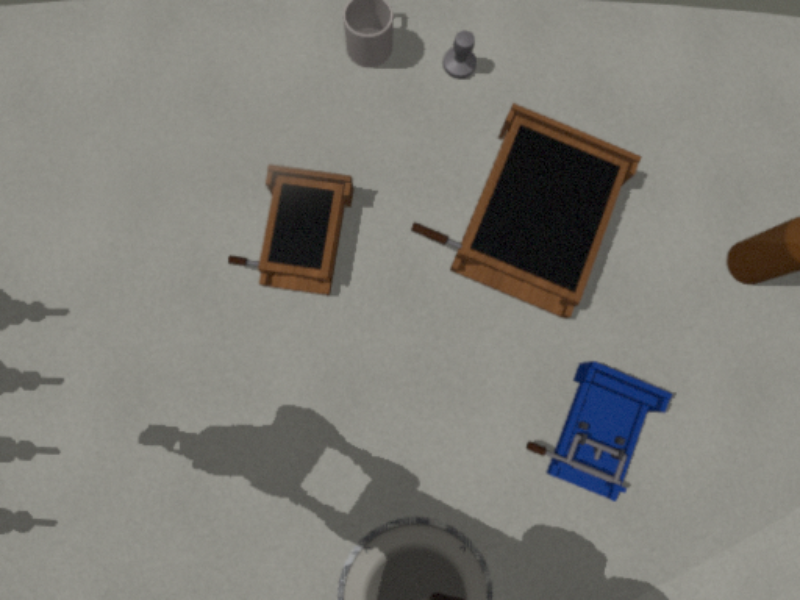

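View pics/s0.png

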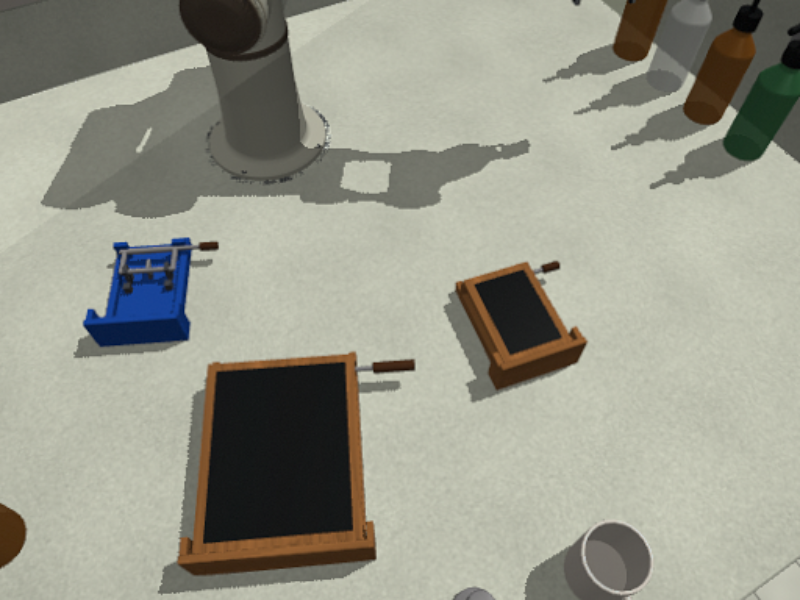

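The top view shows the large stand at right (grip ~ (430,233) in the 800 px view), the small wooden stand at left and a blue look-alike at lower right. In both views the nets' large_grip is on the large stand's grip. Next I'll fit the stand pose.

```bash
python3 - <<'E'
from h import *
import pickle
ps=pickle.load(open("ps.pkl","rb"))
for n,p in ps.items():
    W,ok=cloud(p); im=p["image"].astype(int)
    near=ok&(np.hypot(W[...,0]-.585,W[...,1]+.2)<.2)
    b=near&(abs(W[...,2]-.058)<.012)&(im.max(2)<45)
    b=cv2.morphologyEx(b.astype(np.uint8),cv2.MORPH_OPEN,np.ones((5,5)))>0
    (c,s,a)=cv2.minAreaRect((W[b][:,:2]*1000).astype(np.float32)); print(n,"slate",b.sum(),np.round(c,1),np.round(s,1),a,"z",np.median(W[b][:,2]))
    box=cv2.boxPoints((c,s,a)); L=[box[1]-box[0],box[2]-box[1]]; v=max(L,key=np.linalg.norm); v=v*np.sign(v[0]); yaw=np.arctan2(v[1],v[0])
    g=ok&(np.hypot(W[...,0]-.542,W[...,1]+.033)<.045)&(W[...,2]>.03)&(W[...,2]<.06)&(im.max(2)<110)&(im[...,0]>im[...,2]+8)
    G=W[g]; print(" yaw",yaw,"grip n",g.sum(),"mean",G.mean(0).round(4),"zmax",np.percentile(G[:,2],90))
    R=np.array([[np.cos(yaw),-np.sin(yaw)],[np.sin(yaw),np.cos(yaw)]])
    rel=(G[:,:2]*1000-c)@R; print(" grip rel slate centre",rel.mean(0),rel.min(0),rel.max(0))
    near&=(W[...,2]>.03); A=(W[near][:,:2]*1000-c)@R; 
    Z=W[near][:,2]; lip=A[(Z>.067)]; print(" lip",np.percentile(lip,[2,98],axis=0).round(1).tolist() if len(lip) else None)
    fr=A[(abs(Z-.058)<.006)]; print(" frame",np.percentile(fr,[1,99],axis=0).round(1).tolist())
for y in (yaw+np.pi/2,yaw-np.pi/2): print(y,bot.inverse_kinematics([.54,-.033,.04],[np.pi,0,y]))
E
```

```text
top slate 5866 [ 583.7 -205.9] [169.6 219.5] 66.9743881225586 z 0.05821252138594685
 yaw -0.40187275 grip n 153 mean [ 0.5417 -0.0251  0.0454] zmax 0.04800541381718093
 grip rel slate centre [-109.31645164  149.96698089] [-115.98334613   98.34663412] [-100.74627241  179.75153534]
 lip [[121.4, -104.7], [132.8, 105.7]]
 frame [[-122.4, -96.7], [124.3, 96.4]]
scene slate 9467 [ 584.9 -206.3] [170.8 220.1] 66.69538879394531 z 0.05942885438829104
 yaw -0.40674233 grip n 187 mean [ 0.5475 -0.028   0.0457] zmax 0.04861971012608424
 grip rel slate centre [-104.91455999  148.95223214] [-115.21819747   97.81137674] [-97.61531553 179.17990642]
 lip [[112.3, -106.3], [134.6, 108.0]]
 frame [[-118.6, -96.3], [133.9, 97.0]]
1.164054 [-2.84514356e-01  3.39557843e-01  1.83828469e+00 -4.44089210e-16
  9.63750124e-01  1.22227935e-01]
-1.9775387 None
```

```bash
cat >> h.py <<'E'
s=-0.404; c=np.array([.5843,-.2061]); R=np.array([[np.cos(s),-np.sin(s)],[np.sin(s),np.cos(s)]])
O=c+R@[.005,0]; RPY=[np.pi,0,s+np.pi/2]; Y=.154
def pt(x,z,y=Y): return [*(O+R@[x,y]),z]
def arc(q): return pt(-.0475-.065*np.cos(q),.04+.065*np.sin(q))
def st(t=""):
    S=bot.sense(); f=np.array(S["ft_force"]); d=np.array(S["tcp_pos"])
    l=R.T@(d[:2]-O)
    print(t,"t%.1f"%S["clock"],"stand xyz",(l*1000).round(1),round(d[2]*1000,1),"F(stand)",(R.T@f[:2]).round(1),f[2].round(1),"gap",round(S["finger_gap"]*1000,1),"ff",np.round(S["finger_force"],1)); return np.linalg.norm(f)
E
python3 - <<'E'
from h import *
st("start")
bot.move_ptp(pt(-.1125,.14),RPY); st("above")
bot.servo_line(pt(-.1125,.04)); st("down")
bot.command_gripper(0.0,60); st("grip")
for q in (.12,.25,.4):
    bot.servo_line(arc(q),velocity=.08)
    if st(q)>50: break
p=bot.camera("scene"); save(p["image"][150:384,60:400],"s1.png")
E
```

```text
start t0.6 stand xyz [-633.1  534.7] 250.3 F(stand) [0.1 0.5] -0.3 gap 85.3 ff 0.0
above t2.9 stand xyz [-112.7  154.8] 140.2 F(stand) [-1.   0.5] -0.3 gap 85.3 ff 0.0
down t3.8 stand xyz [-111.7  154.3] 40.9 F(stand) [0.  0.2] -0.5 gap 85.5 ff 0.0
grip t4.4 stand xyz [-112.  154.] 40.4 F(stand) [1.3 1. ] 0.8 gap 14.3 ff 58.4
0.12 t4.7 stand xyz [-112.  154.] 47.2 F(stand) [4.9 0.6] -7.8 gap 14.0 ff 59.1
0.25 t4.9 stand xyz [-110.7  154. ] 55.4 F(stand) [4.6 1.1] -9.5 gap 14.2 ff 59.3
0.4 t5.2 stand xyz [-107.9  154. ] 64.4 F(stand) [4.2 0.7] -9.1 gap 13.9 ff 59.4
```

View pics/s1.png

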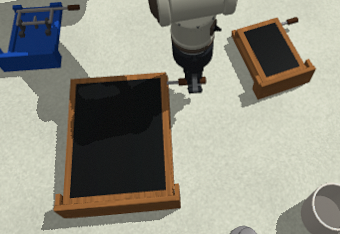

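The gripper holds the grip (crop ~ (190,82)), the board's near edge is rising and the forces are low. I'll carry on over the top.

```bash
python3 - <<'E'
from h import *
for q in (.6,.8,1.,1.2,1.4,1.6,1.8,1.95,2.05,2.11):
    bot.servo_line(arc(q),velocity=.08)
    if st(q)>50: break
for n in("scene","top"):
    p=bot.camera(n); save(p["image"][150:384,60:400] if n=="scene" else p["image"],n+"2.png")
E
```

```text
0.6 t5.5 stand xyz [-102.   153.9] 75.8 F(stand) [4.1 0.8] -9.8 gap 14.0 ff 59.4
0.8 t5.9 stand xyz [-93.1 154. ] 86.6 F(stand) [-0.4  0.9] -7.2 gap 13.9 ff 59.6
1.0 t6.2 stand xyz [-82.4 154. ] 95.1 F(stand) [-2.   0.6] -4.2 gap 14.3 ff 59.9
1.2 t6.5 stand xyz [-70.8 154. ] 101.0 F(stand) [-3.5  0.8] -2.3 gap 13.9 ff 60.2
1.4 t6.8 stand xyz [-58.2 154. ] 104.4 F(stand) [-2.2  0.2] -1.0 gap 14.5 ff 60.3
1.6 t7.1 stand xyz [-45.1 154. ] 105.4 F(stand) [-1.  -0.5] -1.1 gap 14.1 ff 60.3
1.8 t7.4 stand xyz [-32.1 154. ] 103.6 F(stand) [2.3 0.3] 0.4 gap 14.1 ff 60.4
1.95 t7.7 stand xyz [-22.8 154. ] 100.6 F(stand) [ 2.5 -0.4] -1.0 gap 14.4 ff 60.4
2.05 t7.9 stand xyz [-16.9 154. ] 97.9 F(stand) [ 2.5 -0.2] -0.6 gap 14.1 ff 60.4
2.11 t8.2 stand xyz [-13.6 154. ] 95.9 F(stand) [3.2 0.7] 0.6 gap 14.1 ff 60.4
```

View pics/scene2.png

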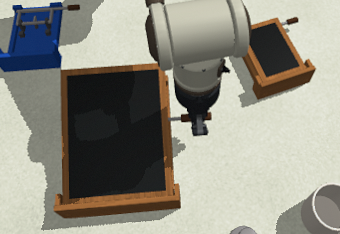

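The board is tilted, the leg is past centre and the lower edge is behind the lip. I'll release, retreat and check.

```bash
python3 - <<'E'
from h import *
bot.command_gripper(.06); st("open")
bot.servo_line(pt(-.013,.26)); st("up")
bot.set_joints([0.974,0.158,1.597,0,1.386,-0.21]); st("home")
for n in("scene","top"):
    p=bot.camera(n); save(p["image"][150:384,60:400] if n=="scene" else p["image"],n+"3.png")
    W,ok=cloud(p); im=p["image"].astype(int); A=(W[...,:2]-O)@R
    for k in("large_grip","menu_board","small_leg"):
        for d in bot.recognise(k,p)[:2]:
            w=world(p,d["pixel"])[0][0]; print(n,k,round(d["score"],2),w.round(3),"stand",((w[:2]-O)@R).round(3))
    m=ok&(abs(A[...,0])<.1)&(abs(A[...,1])<.08)
    cf=np.linalg.lstsq(np.c_[A[m],np.ones(m.sum())],W[m][:,2],rcond=None)[0]; print("tilt deg",np.degrees(np.arctan(cf[:2])),"h",cf[2])
    g=ok&(abs(A[...,1]-.15)<.02)&(abs(A[...,0])<.2)&(W[...,2]>.025); print("bar",A[g].mean(0),W[g][:,2].mean())
E
```

```text
open t8.8 stand xyz [-14.5 154. ] 95.6 F(stand) [-0.8  0.5] 0.0 gap 59.8 ff 0.0
up t10.0 stand xyz [-13.7 153.9] 258.5 F(stand) [0.8 0.6] -1.0 gap 60.0 ff 0.0
home t12.6 stand xyz [-632.4  534.9] 250.5 F(stand) [ 0.2 -0.5] -0.7 gap 60.1 ff 0.0
scene large_grip 0.52 [ 0.636 -0.064  0.103] stand [-0.013  0.151]
scene menu_board 0.84 [ 0.599 -0.218  0.101] stand [ 0.013 -0.005]
scene small_leg 0.96 [ 0.192 -0.254  0.036] stand [-0.346 -0.198]
tilt deg [-21.73795396  -0.07710468] h 0.10656702316382885
bar [-0.00910948  0.14999626] 0.10058137002428554
top large_grip 0.74 [ 0.631 -0.071  0.103] stand [-0.015  0.142]
top menu_board 0.86 [ 0.576 -0.198  0.11 ] stand [-0.016  0.004]
top small_leg 0.91 [ 0.204 -0.248  0.011] stand [-0.338 -0.188]
top small_leg 0.68 [0.499 0.265 0.036] stand [-0.269  0.4  ]
tilt deg [-3.57824238  0.04153289] h 0.0928463527844237
bar [-0.01536479  0.14990838] 0.1002028478921769
```

View pics/scene3.png

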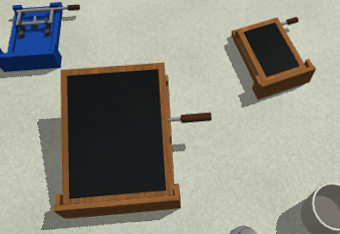

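The board is propped, with the grip at x≈-13, z≈95 mm (crop ~ (195,117)), and the small stand is still folded. The top camera's tilt figure looks wrong, so I'll check that view.

View pics/top3.png

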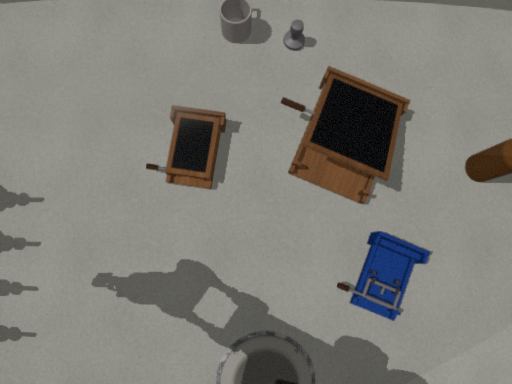

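```bash
python3 - <<'E'
from h import *
for n in("scene","top"):
    p=bot.camera(n); W,ok=cloud(p); A=(W[...,:2]-O)@R
    for x in np.arange(-.13,.14,.02):
        m=ok&(abs(A[...,0]-x)<.005)&(abs(A[...,1])<.07); print(n,round(x,2),m.sum(),np.percentile(W[m][:,2],[5,50,95]).round(3))
E
```

```text
Traceback (most recent call last):
IndexError: index -1 is out of bounds for axis 0 with size 0
```

The top view explains that figure: my fit included the stand's base, now bare at its near end (~ (335,172)). The board is tilted with its lower edge inside the lip, and the small stand is untouched.

```bash
python3 -c "
from h import *
print(bot.job_done())"
```

```text
the job is handed in; nothing more can be done
None
```

The large menu board stands propped at about 22° with its leg past centre at its stop and its lower edge behind the lip; the gripper has let go, the small stand's leg is still folded, and the job is handed in.

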